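# Load a handle blank into the sawing cradle

## Task

Take the round handle blank from the sloping rest and lower it gently into the sawing cradle, metal ferrule towards the red end stop, keeping hold of it until it lies level in both V-saddles rather than dropping it. Slide it gently along the saddles until its ferrule has pushed the sprung red stop fully in, without shoving the stop's clamped block out of its setting; then let go and leave it lying there. Leave the cup, the oil bottle and the brush where they are.

Things in the scene. Friction and masses are not known exactly. Their poses are not given: they have to be found in the camera images.
- dowel: Handle blank to load: round ash rod, 26 mm diameter, 280 mm long, about 0.22 kg, bright steel ferrule over the last 45 mm of one end. Origin at its middle, on the axis; +x along the rod to the ferrule. At the start it lies in V-notches of the sloping rest, 32 degrees from level, ferrule end up, middle 125 mm above the table, bare end on an end plate. Lift it out at right angles to its axis.
- ferrule_tip (a point): Centre of the ferrule's flat end face: 140 mm from the rod's middle along the rod's +x.
- rack: Sloping rest, fixed: base board 280 x 110 x 18 mm, two dark wood supports. Origin on the table under the middle of the resting rod; x level, under the rod, towards its raised ferrule end (roughly towards the robot). Its V-notches (20 mm long) are 95 mm either side of the rod's middle, measured along the rod; between them the rod is free all round, down to the base board.
- cradle: Sawing cradle, fixed: plywood base 450 x 120 x 18 mm, two pale 90-degree V-saddles, 20 mm long along the rod, mouth 55 mm wide. Origin on the table; x level along the groove towards the red stop, z up. Saddles at x = -85 and +85 mm; V sides' tips about 95 mm above the table. Between the saddles all is free above the base.
- groove (a point): Point on the axis that a rod resting in both saddles takes up: midway between the saddles (cradle x = 0, y = 0), 80 mm above the table; axes as the cradle's. A rod laid with its middle 30 mm on the -x side of this point is in both saddles and clear of roof and stop.
- roof_edge (a point): Middle of the front lower edge of the blue roof over the stop: cradle x = 130 mm, 118 mm above the table. The roof is 70 mm wide and 6 mm thick and runs from there to the blue end plate at x = 226 to 238 mm; open at the sides and towards the saddles. The rod slides in under it.
- stop (a joint): Travel of the sprung stop, m: 0 untouched, 0.008 fully in, against a rigid end. A red disc 28 mm across on the groove's axis, facing the saddles; it moves along cradle +x. Its spring (under 0.5 N) is too weak to be felt or to push a resting rod back; the rigid end is felt. Where it stands varies: untouched face anywhere at cradle x = 138 to 166 mm, to be found by touch.
- setting (a joint): How far the dark steel block that carries the red stop has been shoved from its clamped setting, m: 0 as set (wherever that is), growing along cradle +x. The clamp holds up to 25 N and slips beyond that; pushing the red disc fully in needs far less.
- cup: Bystander: loose paper cup, 80 mm across the rim, 110 mm tall; origin at the centre of its underside.
- oil: Bystander: loose amber oil bottle, 60 mm across, 150 mm tall; origin at the centre of its underside.
- brush: Bystander: loose hand brush, 150 mm long, lying on the table beyond the work, on the robot's right; origin under its middle, x along it.

How it is judged:
By the outcome, as a careful person would: the job done as asked, in the order asked, and still so for the second after the job is handed in, with the robot touching nothing.
It also fails if it takes over 51 s, if anything falls off the work surface, if the arm or the gripper's body presses on something with over 40 N, if the wrist force passes 120 N, or if a joint passes its speed limit or range.

## Robot

A 7-joint arm with a two-finger parallel gripper is mounted at the origin on the work surface. World frame = base frame: x ahead of the robot, y to its left, z up, the work surface at z = 0. Lengths are in m, angles in rad, forces in N, time in s.
With the tool pointing down it reaches from about 0.425 to 0.95 m from the base axis. Payload 4.7 kg.
Tool frame: the origin (TCP) lies at the very end of the fingers, on their centre line; the grasp point (between the pads) lies behind it (bot.grasp_offset is the y of the grasp point in the tool frame, in m); y points along the fingers, z is the direction in which the jaws open and shut, and the axes are right-handed (so a half turn about y gives the same grasp; the last joint's range is limited). The gripper opens to 87 mm and grips with 3 to 60 N. Pads are 19 mm wide; open, the fingers measure 117 mm over their backs; the gripper's body (75 mm by 190 mm) begins 51 mm behind the grasp point.
Start: joints at [1.123, 0.469, -0.049, 1.532, 0.024, 1.141, -0.082], TCP at [0.275, -0.617, 0.19] pointing down, gripper open.
Joint ranges: [-2.59, 2.59], [-0.33, 1.99], [-1.39, 1.29], [0.1, 2.45], [-1.04, 4.18], [0.21, 1.99], [-2.66, 2.66]. Speed limits (rad/s): [2.57, 2.57, 3.14, 3.14, 3.14, 3.14, 3.14].

## Interface

Orientations are given as a rotation vector (axis times angle).
In Python, from bench import bot gives the robot as it stands.
- The arm moves only by the tool send_rows, never from a script. Its argument "motion" is a list that holds one entry, the list of rows, each a list of 4 numbers: the shift along the world's x, y, z in m, then the turn about the world's z in rad. A call has 1 to 5 rows; each row shifts and turns the commanded pose from where the row before left it; what a row does not reach is not made up. A row lasts 1/12 s, in which the tool goes at most 41.7 mm and 7.16 degrees, less where a joint would pass 70% of its speed; a pose out of reach is approached as far as the arm can. A call is refused whole if a number of a shift passes 0.0417 or a number of a turn 0.125, either way. A call with a gripper value outside its range is refused whole. "gripper" is the opening, from 0 (shut) to 1 (fully open), set as the call begins (left out, the last holds). The fingers move at their own pace and stop on an object; "grip_force" is the grip in N (left out, the last holds). Time passes only in rows, so rows that do not move let the fingers close. It gives the time, the measured TCP pose, the force and the opening at its end, in the units of the state.
- bot.observe(): the state, without advancing time (a new reading comes with each control period).
- bot.get_image(name): name is "side" or "top"; returns a dict with "pixels" (384x512x3 uint8, blue, green, red), "depth" (384x512 float32, m along the optical axis (not along the pixel's ray), 0 where there is no reading), "mtx" (3x3 intrinsics, pixels), "k1" (the pictures are not rectified: a ray, as slopes to the right and down, at radius r is drawn at 1 + k1 r^2 times it, then the intrinsics apply), "cam_to_world" (4x4, takes a point from camera to world coordinates). Camera axes: x right, y down, z forward; pixel columns grow to the right and rows downward; lengths in m; the calibration is good to about 2 mm. A picture is of the moment at which its call begins.
- bot.sign_off(): hands the job in, once; it reports no verdict.
Trained networks look in the newest picture that a camera, given by its name, has taken for a name from the list of things; names that differ only in an ending like _2 or _b are one class to them, and where a whole thing is asked for, a point or a joint stands for the part that bears it (a point fixed in the world has none). Each returns a list of dicts, best first, with "score" (0 to 1); they miss things now and then, are a little off and sometimes report something else, mostly with a low value. They report only what shows in the picture. A call takes as long as a camera call.
- bot.spot_in(camera, name): "centre" ([x, y, z] in m, in world coordinates, good to about 4 mm: the middle of the surface that is visible of it).
- bot.silhouettes(camera, name): "mask" (384x512 bool, what is visible of it).
The state is a dict: "t": time; "joint_pos": joint angles; "joint_velocities": joint speeds; "effort": joint torques, N m; "tool_pos": TCP position; "tool_rot": TCP orientation; "contact_force": force on the tool from outside, world axes, zero at the start; "wrist_torque": the same for the moment, N m; "opening": finger opening in m.
Only numpy, scipy, OpenCV 4.12 (cv2) and the standard library are available. Lean on these libraries where they do the work, as an engineer would, in place of code of your own. Each camera call takes 0.05 s, during which the arm holds its last target.

## Working session

There is one attempt and no reset: what is moved stays moved. The work goes in short steps, Python scripts to look and compute and a tool call to move; the robot and the scene stay as the last step left them, time stands still between calls to the robot, and variables do not carry over. Pictures are saved under pics/ and viewed, and the job is handed in when it is done.

Besides the shell and the picture viewer there is one more tool, called after "Emit:" in YAML: its name, and indented under it one key for each argument. send_rows: Moves the arm, as the interface text tells. Its arguments: {"type":"object","properties":{"motion":{"type":"array"},"gripper":{"type":"number"},"grip_force":{"type":"number"}},"required":["motion"]}

```bash
ls; mkdir -p pics; python3 - <<'E'
from bench import bot
import cv2,numpy as np
print(bot.observe()); print(bot.grasp_offset)
for c in ("side","top"):
    im=bot.get_image(c); cv2.imwrite(f"pics/{c}0.png",im["pixels"]); np.savez(f"{c}0.npz",**im)
    print(c,im["mtx"].tolist(),im["k1"],im["cam_to_world"].round(3).tolist())
    for n in ("dowel","ferrule_tip","rack","cradle","stop","roof_edge","cup","oil","brush"):
        try: print(n,[(np.round(d["centre"],3).tolist(),round(d["score"],2)) for d in bot.spot_in(c,n)[:3]])
        except Exception as e: print(n,e)
E
```

```text
pics
{'t': 0.0, 'joint_pos': array([ 1.12308134,  0.46942799, -0.04856196,  1.53368732,  0.02410133,
        1.14098932, -0.0822966 ]), 'joint_velocities': array([ 0.00020957, -0.00087284,  0.00103566, -0.00035065, -0.00010249,
        0.00022229, -0.00031377]), 'effort': array([ 8.13223542e-04, -5.07971942e+01, -8.06529913e-02, -2.36154288e+01,
       -6.14199950e-02,  3.79558140e-02,  1.66778632e-04]), 'tool_pos': array([ 0.27422843, -0.61606495,  0.18881125]), 'tool_rot': array([-0.42355691,  1.99253917, -1.98874477]), 'contact_force': array([ 0.92810278, -1.0475279 ,  0.12547293]), 'wrist_torque': array([ 0.02639001, -0.00381644,  0.0270533 ]), 'opening': 0.08693627895267518}
-0.0187
side [[468.2705103517541, 0.0, 254.34345935845343], [0.0, 468.2705103517541, 195.35873958019857], [0.0, 0.0, 1.0]] -0.18597837056112926 [[-0.755, -0.499, 0.425, 0.125], [-0.655, 0.589, -0.473, 0.51], [-0.014, -0.636, -0.771, 0.988], [0.0, 0.0, 0.0, 1.0]]
dowel [([0.559, -0.21, 0.142], 0.83)]
ferrule_tip []
rack [([0.544, -0.205, 0.017], 0.83)]
cradle [([0.555, 0.246, 0.02], 0.67), ([0.556, -0.207, 0.
[... 194 characters left out ...]
]
brush [([0.716, -0.354, 0.02], 0.61), ([0.557, 0.256, 0.019], 0.6)]
top [[493.23485408234257, 0.0, 249.93092181178918], [0.0, 493.23485408234257, 192.5041064413471], [0.0, 0.0, 1.0]] -0.10840817019581463 [[-0.002, -0.997, 0.08, 0.509], [-1.0, -0.0, -0.022, 0.012], [0.022, -0.08, -0.997, 1.404], [0.0, 0.0, 0.0, 1.0]]
dowel [([0.568, -0.212, 0.145], 0.84)]
ferrule_tip [([0.566, -0.212, 0.14], 0.55)]
rack [([0.57, -0.199, 0.025], 0.88)]
cradle [([0.57, 0.224, 0.015], 0.67)]
stop [([0.787, -0.042, 0.044], 0.56)]
roof_edge [([0.571, 0.223, 0.014], 0.63)]
cup [([0.787, -0.045, 0.046], 0.62)]
oil [([0.719, 0.36, 0.101], 0.57), ([0.715, -0.356, 0.019], 0.17)]
brush [([0.716, -0.355, 0.022], 0.86)]
```

View pics/side0.png

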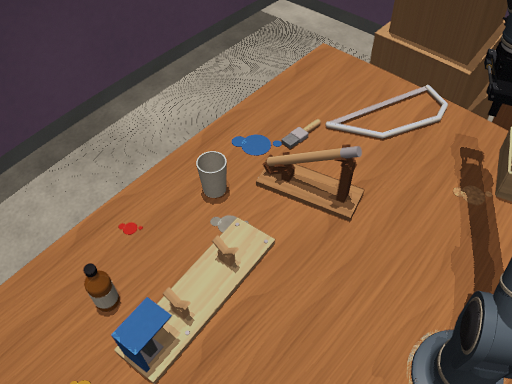

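View pics/top0.png

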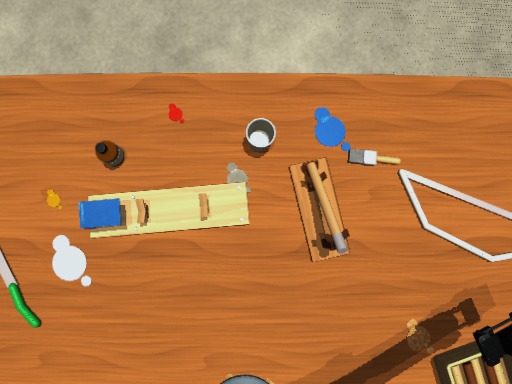

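Side picture: the rod lies on the rest from (268,162) to its bright ferrule at (355,153). The cradle runs from (270,235) to the blue roof at (142,330), with saddles at (226,250) and (177,303). In the top picture the rod runs from (312,165) to the ferrule at (341,245), and the saddles are at (205,207) and (142,212) with the roof at (100,213). Next I'll fit the geometry from depth.

```bash
cat > h.py <<'E'
import numpy as np,cv2
def cloud(im):
    d=im["depth"];h,w=d.shape
    u,v=np.meshgrid(np.arange(w),np.arange(h))
    p=cv2.undistortPoints(np.stack([u,v],-1).reshape(-1,1,2).astype(np.float64),im["mtx"],np.array([float(im["k1"]),0,0,0])).reshape(h,w,2)
    P=np.concatenate([p*d[...,None],d[...,None]],-1)
    T=im["cam_to_world"]
    W=P@T[:3,:3].T+T[:3,3]
    W[d<=0]=np.nan
    return W
def fitcyl(P,r=0.013):
    from scipy.optimize import least_squares
    c=P.mean(0);_,_,V=np.linalg.svd(P-c)
    a=V[0]; 
    if a[2]<0:a=-a
    def f(q):
        a=q[3:]/np.linalg.norm(q[3:]);e=P-q[:3];e=e-np.outer(e@a,a)
        return np.r_[np.linalg.norm(e,axis=1)-r, (np.linalg.norm(q[3:])-1), (q[:3]-c)@a]
    s=least_squares(f,np.r_[c-[0,0,.01],a],loss="soft_l1",f_scale=.002)
    a=s.x[3:]/np.linalg.norm(s.x[3:]);c=s.x[:3]
    t=(P-c)@a
    return c,a,t,np.median(abs(f(s.x)))
E
python3 - <<'E'
from bench import bot
from h import *
P2=[]
for c in ("side","top"):
    im=dict(np.load(f"{c}0.npz"));W=cloud(im)
    m=bot.silhouettes(c,"dowel")[0]["mask"]
    m=cv2.erode(m.astype(np.uint8),np.ones((2,2)))>0
    P=W[m];P=P[~np.isnan(P[:,0])];P=P[P[:,2]>.045]
    P2.append(P)
    cc,a,t,r=fitcyl(P);lo,hi=np.percentile(t,[.5,99.5])
    print(c,len(P),cc.round(4),a.round(4),np.degrees(np.arcsin(a[2])),lo,hi,"mid",(cc+a*(lo+hi)/2).round(4),r)
    np.save(f"m_{c}.npy",W)
cc,a,t,r=fitcyl(np.vstack(P2));lo,hi=np.percentile(t,[.5,99.5]);print(cc,a,lo,hi,cc+a*(lo+hi)/2,r)
# cradle: high points
for c in ("side","top"):
    W=np.load(f"m_{c}.npy")
    reg=(W[...,0]>.42)&(W[...,0]<.68)&(W[...,1]>-.02)&(W[...,1]<.5)
    for nm,l,h_ in (("base",.010,.026),("saddle",.06,.105),("roof",.115,.14)):
        s=reg&(W[...,2]>l)&(W[...,2]<h_)
        n,lab,st,ce=cv2.connectedComponentsWithStats(s.astype(np.uint8))
        for i in range(1,n):
            if st[i,4]>25:
                Q=W[lab==i];print(c,nm,st[i,4],ce[i].round(0),Q.mean(0).round(4),"min",Q.min(0).round(3),"max",Q.max(0).round(3))
                if nm!="saddle":print("   rect",cv2.minAreaRect(Q[:,:2].astype(np.float32)))
E
```

```text
side 870 [ 0.5601 -0.216   0.134 ] [-0.8227 -0.1932  0.5346] 32.316737287039544 -0.1518015792736224 0.12315246557834521 mid [ 0.5718 -0.2132  0.1263] 0.0011120379295650887
top 794 [ 0.5636 -0.2176  0.134 ] [-0.8254 -0.1951  0.5298] 31.9934436303121 -0.15156384909609877 0.12428255181719226 mid [ 0.5749 -0.2149  0.1268] 0.0012303203364145594
[ 0.56187153 -0.21646578  0.13429763] [-0.82472213 -0.19312738  0.53154042] -0.15232125658992246 0.12412753733946964 [ 0.57349752 -0.21374329  0.12680458] 0.00137995829649969
side base 6714 [203. 294.] [0.5584 0.2074 0.017 ] min [ 0.491 -0.012  0.01 ] max [0.646 0.443 0.026]
   rect ((0.5690209269523621, 0.21489225327968597), (0.12286274135112762, 0.45217472314834595), 4.8875203132629395)
side saddle 233 [224. 247.] [0.581  0.1127 0.0758] min [0.545 0.098 0.06 ] max [0.611 0.124 0.09 ]
side saddle 276 [175. 299.] [0.5666 0.2812 0.0764] min [0.531 0.267 0.061] max [0.596 0.293 0.091]
side saddle 54 [148. 345.] [0.535  0.3908 0.0721] min [0.533 0.378 0.06 ] max [0.539 0.401 0.084]
side saddle 141 [132. 355.] [0.539  0.4293 0.0831] min [0.515 0.417 0.
[... 163 characters left out ...]
8679552078247), (0.07443951070308685, 0.10911005735397339), 4.270729064941406)
top base 5403 [178. 209.] [0.5728 0.1843 0.0168] min [ 0.494 -0.014  0.01 ] max [0.65  0.441 0.026]
   rect ((0.5715954303741455, 0.21359622478485107), (0.12113622575998306, 0.44941219687461853), 5.116400718688965)
top saddle 174 [203. 205.] [0.5824 0.1093 0.0767] min [0.549 0.097 0.06 ] max [0.613 0.121 0.093]
top saddle 189 [140. 210.] [0.5665 0.2771 0.0761] min [0.535 0.265 0.061] max [0.597 0.29  0.092]
top roof 1097 [ 99. 213.] [0.5569 0.3757 0.1222] min [0.518 0.321 0.115] max [0.597 0.432 0.132]
   rect ((0.5573075413703918, 0.3756778836250305), (0.07097501307725906, 0.10837172716856003), 5.329763412475586)
```

```bash
python3 - <<'E'
from bench import bot
import numpy as np
from scipy.spatial.transform import Rotation as R
o=bot.observe();M=R.from_rotvec(o["tool_rot"]).as_matrix();print(M.round(3),o["t"]);z=M[:,2]
print("jaw ang",np.degrees(np.arctan2(z[1],z[0])))
E
```

```text
[[-0.914  0.     0.407]
 [-0.407 -0.    -0.914]
 [-0.    -1.     0.   ]] 1.1
jaw ang -66.0040843506628
```

Emit:
send_rows:
  motion:
    - [[0.0125,0.0168,0.012,0.123],[0.0125,0.0168,0.012,0.123],[0.0125,0.0168,0.012,0.123],[0.0125,0.0168,0.012,0.123],[0.0125,0.0168,0.012,0.123]]
  gripper: 1

```text
t: 1.52
tool_pos: [0.3376, -0.5318, 0.2505]
tool_rot: [-0.909, 1.588, -1.589]
contact_force: [-0.3, -0.8, -0.2]
opening: 0.0868
```

Emit:
send_rows:
  motion:
    - [[0.0125,0.0168,0,0.123],[0.0125,0.0168,0,0.123],[0.0125,0.0168,0,0.123],[0.0125,0.0168,0,0.123],[0.0125,0.0168,0,0.123]]

```text
t: 1.93
tool_pos: [0.4, -0.4478, 0.2501]
tool_rot: [-1.248, 1.147, -1.147]
contact_force: [-0.3, 0.1, -0.6]
opening: 0.0866
```

Emit:
send_rows:
  motion:
    - [[0.0125,0.0168,0,0.123],[0.0125,0.0168,0,0.123],[0.0125,0.0168,0,0.123],[0.0125,0.0168,0,0.123],[0.0125,0.0168,0,0.123]]

```text
t: 2.35
tool_pos: [0.4625, -0.3639, 0.2501]
tool_rot: [-1.462, 0.681, -0.681]
contact_force: [-0.2, -0.1, 0.5]
opening: 0.087
```

Emit:
send_rows:
  motion:
    - [[0.0125,0.0168,0,0.123],[0.0125,0.0168,0,0.123],[0.0125,0.0168,0,0.123],[0.0125,0.0168,0,0.123],[0.0125,0.0168,0,0.123]]

```text
t: 2.77
tool_pos: [0.525, -0.28, 0.25]
tool_rot: [-1.562, 0.202, -0.202]
contact_force: [0.8, 0.4, -0.2]
opening: 0.0872
```

Emit:
send_rows:
  motion:
    - [[0.0125,0.0168,0,0.123],[0.0125,0.0168,0,0.123],[0.0125,0.0168,0,0.123],[0.0125,0.0168,0,0.123],[0,0,0,0]]

```text
t: 3.18
tool_pos: [0.5769, -0.2083, 0.2502]
tool_rot: [-1.559, -0.19, 0.186]
contact_force: [-0.1, 0.2, 0.1]
opening: 0.0872
```

```bash
cat > st.py <<'E'
from bench import bot
import numpy as np
from scipy.spatial.transform import Rotation as R
o=bot.observe();M=R.from_rotvec(o["tool_rot"]).as_matrix();z=M[:,2]
print(o["t"],o["tool_pos"].round(4),"jaw",np.degrees(np.arctan2(z[1],z[0])).round(2),"y",M[:,1].round(3),"F",o["contact_force"].round(2),"T",o["wrist_torque"].round(3),"op",round(o["opening"],4),"q",o["joint_pos"].round(2))
E
python3 st.py
```

```text
3.1833 [ 0.5769 -0.2083  0.2502] jaw 103.72 y [ 0.002  0.004 -1.   ] F [-0.15  0.21  0.11] T [ 0.209 -0.099  0.018] op 0.0872 q [ 0.84  0.43 -0.78  1.58  0.31  1.26  1.83]
```

Emit:
send_rows:
  motion:
    - [[0,0,-0.03,-0.009],[0,0,-0.03,0],[0,0,-0.02,0],[0,0,0,0]]

```text
t: 3.52
tool_pos: [0.5709, -0.214, 0.1652]
tool_rot: [-1.561, -0.165, 0.178]
contact_force: [-0.6, 0.6, 0.1]
opening: 0.0869
```

```bash
python3 st.py;python3 - <<'E'
from bench import bot
import cv2
for c in ("side","top"):
    im=bot.get_image(c); cv2.imwrite(f"pics/{c}1.png",cv2.resize(im["pixels"][80:300,200:420],(660,660)[:2]) [:600])
E
```

```text
3.5167 [ 0.5709 -0.214   0.1652] jaw 102.51 y [-0.009  0.002 -1.   ] F [-0.6   0.62  0.08] T [ 0.073 -0.06   0.024] op 0.0869 q [ 0.82  0.49 -0.74  1.69  0.36  1.12  1.77]
```

View pics/top1.png

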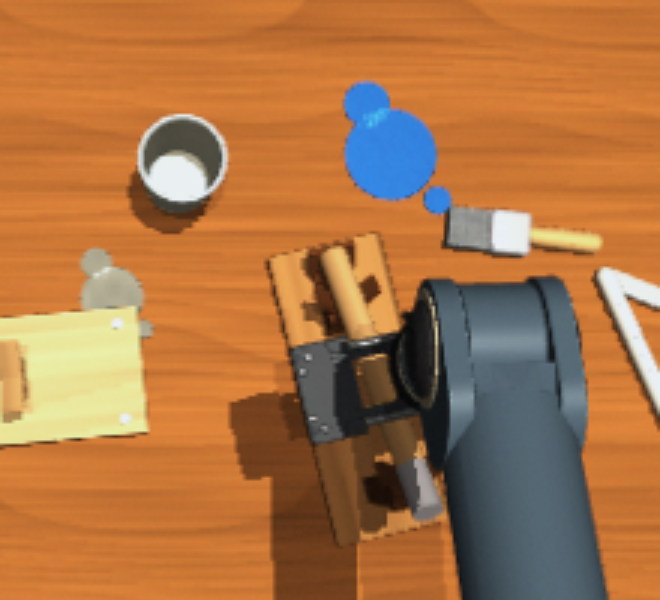

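View pics/side1.png

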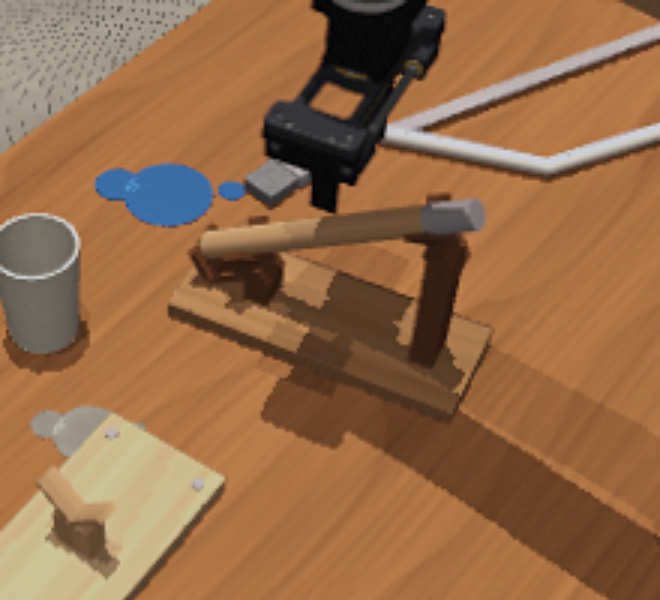

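```bash
python3 st.py
```

```text
3.6167 [ 0.5743 -0.214   0.17  ] jaw 102.54 y [-0.001  0.    -1.   ] F [ 0.32 -0.23  0.71] T [ 0.098 -0.145  0.013] op 0.0875 q [ 0.82  0.49 -0.74  1.68  0.36  1.12  1.77]
```

Both views show the open jaws straddling the rod's middle: in the top crop the palm opening is at (375,380) over the rod. I'll go down and grip next.

Emit:
send_rows:
  motion:
    - [[0,0,-0.025,0.01],[0,0,-0.02,0],[0,0,-0.012,0],[0,0,-0.006,0],[0,0,0,0]]

```text
t: 4.03
tool_pos: [0.5746, -0.2137, 0.1069]
tool_rot: [-1.563, -0.18, 0.181]
contact_force: [-0.0, -0.4, 0.4]
opening: 0.0869
```

Emit:
send_rows:
  motion:
    - [[0,0,0,0],[0,0,0,0],[0,0,0,0],[0,0,0,0],[0,0,0,0]]
  gripper: 0
  grip_force: 15

```text
t: 4.45
tool_pos: [0.5749, -0.2135, 0.1075]
tool_rot: [-1.564, -0.181, 0.18]
contact_force: [0.5, -1.0, 0.2]
opening: 0.0618
```

Emit:
send_rows:
  motion:
    - [[0,0,0,0],[0,0,0,0],[0,0,0,0],[0,0,0,0],[0,0,0,0]]

```text
t: 4.87
tool_pos: [0.5745, -0.2134, 0.1068]
tool_rot: [-1.563, -0.181, 0.181]
contact_force: [-0.2, -0.6, 0.5]
opening: 0.0284
```

```bash
python3 st.py
```

```text
4.8667 [ 0.5745 -0.2134  0.1068] jaw 103.19 y [-0.  0. -1.] F [-0.22 -0.57  0.46] T [ 0.103 -0.107  0.063] op 0.0284 q [ 0.8   0.55 -0.71  1.74  0.42  1.01  1.73]
```

Emit:
send_rows:
  motion:
    - [[0,0,0,0],[0,0,0,0],[0,0,0,0]]

```text
t: 5.12
tool_pos: [0.5743, -0.2131, 0.1067]
tool_rot: [-1.563, -0.18, 0.181]
contact_force: [0.0, 1.3, -0.8]
opening: 0.0192
```

Emit:
send_rows:
  motion:
    - [[0.0026,0.0006,0.0042,0],[0.0026,0.0006,0.0042,0],[0.0052,0.0012,0.0084,0],[0.0078,0.0018,0.0127,0],[0.0078,0.0018,0.0127,0]]

```text
t: 5.53
tool_pos: [0.6015, -0.2075, 0.1505]
tool_rot: [-1.564, -0.181, 0.18]
contact_force: [-0.1, -0.1, -0.1]
opening: 0.0022
```

```bash
python3 st.py
```

```text
5.5333 [ 0.6015 -0.2075  0.1505] jaw 103.18 y [ 0.001 -0.    -1.   ] F [-0.08 -0.1  -0.12] T [ 0.138 -0.115 -0.027] op 0.0022 q [ 0.77  0.54 -0.73  1.64  0.39  1.11  1.74]
```

The opening fell below the rod's diameter, so the jaws didn't hold it. I'll take a look.

```bash
python3 - <<'E'
from bench import bot
from h import *
for c in ("side","top"):
    im=bot.get_image(c); cv2.imwrite(f"pics/{c}2.png",cv2.resize(im["pixels"][90:290,210:430],(660,600)))
    np.savez(f"{c}2.npz",**im)
    W=cloud(im);
    for d in bot.silhouettes(c,"dowel")[:2]:
        m=d["mask"];P=W[m];P=P[~np.isnan(P[:,0])];P=P[(P[:,2]>.045)]
        if len(P)<50: continue
        cc,a,t,r=fitcyl(P);lo,hi=np.percentile(t,[.5,99.5])
        print(c,d["score"],len(P),a.round(4),lo,hi,"mid",(cc+a*(lo+hi)/2).round(4),r)
E
python3 st.py
```

```text
side 0.59 894 [-0.8218 -0.1932  0.536 ] -0.15309800327574302 0.124551231008064 mid [ 0.5728 -0.213   0.1258] 0.0009691053348740561
top 0.7 647 [-0.8252 -0.1939  0.5306] -0.17243651570209625 0.10967370264473032 mid [ 0.5776 -0.2145  0.125 ] 0.001181291152769019
5.7333 [ 0.6009 -0.2074  0.1496] jaw 103.21 y [ 0.001 -0.    -1.   ] F [ 0.36 -0.34  0.36] T [ 0.13  -0.076 -0.002] op 0.0008 q [ 0.77  0.54 -0.73  1.65  0.4   1.1   1.74]
```

View pics/side2.png

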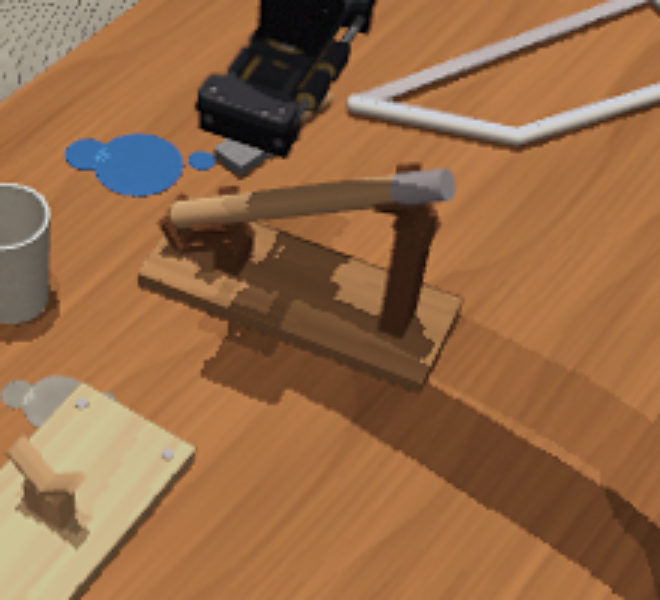

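View pics/top2.png

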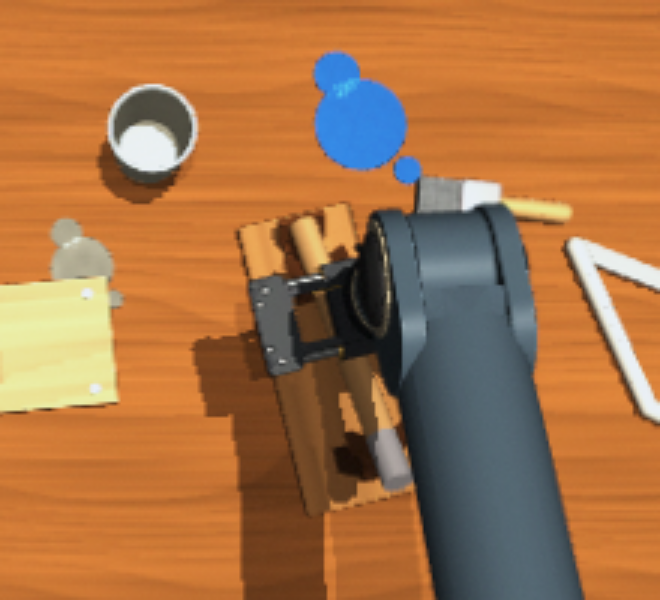

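```bash
python3 - <<'E'
from bench import bot
from h import *
from scipy.spatial.transform import Rotation as R
o=bot.observe();M=R.from_rotvec(o["tool_rot"]).as_matrix();p=o["tool_pos"]
pts=[p,p-M[:,1]*.0187,p-M[:,1]*.07,p-M[:,1]*.12,p+M[:,2]*.05,p+M[:,0]*.05]
for c in ("side","top"):
    im=dict(np.load(f"{c}2.npz"));T=np.linalg.inv(im["cam_to_world"])
    r=T[:3,:3]
    q,_=cv2.projectPoints(np.array(pts),cv2.Rodrigues(r)[0],T[:3,3],im["mtx"],np.array([float(im["k1"]),0,0,0]))
    q=q[:,0];print(c,q.round(0).tolist())
    px=im["pixels"].copy()
    for k,(u,v) in enumerate(q): cv2.circle(px,(int(u),int(v)),2,[(0,0,255),(0,255,0),(255,0,0),(255,255,0),(255,0,255),(0,255,255)][k],-1)
    cv2.imwrite(f"pics/{c}3.png",cv2.resize(px[50:250,210:430],(660,600)))
    W=cloud(im)
    s=(abs(W[...,0]-p[0])<.13)&(abs(W[...,1]-p[1])<.13)&(W[...,2]>.13)
    Q=W[s];print(len(Q))
    # gripper region low pts in colour dark
    g=s&(im["pixels"].max(-1)<75)
    Q=W[g];print(np.percentile(Q,[1,5,50,95,99],axis=0).round(3) if len(Q) else None)
E
```

```text
side [[302.0, 146.0], [303.0, 141.0], [304.0, 125.0], [305.0, 110.0], [294.0, 158.0], [285.0, 140.0]]
7304
[[ 0.473 -0.291  0.155]
 [ 0.483 -0.236  0.261]
 [ 0.574 -0.174  0.42 ]
 [ 0.615 -0.122  0.551]
 [ 0.629 -0.113  0.568]]
top [[324.0, 196.0], [326.0, 195.0], [329.0, 194.0], [333.0, 192.0], [305.0, 200.0], [320.0, 177.0]]
6428
[[ 0.473 -0.249  0.155]
 [ 0.481 -0.23   0.18 ]
 [ 0.571 -0.174  0.511]
 [ 0.634 -0.145  0.574]
 [ 0.64  -0.118  0.584]]
```

View pics/side3.png

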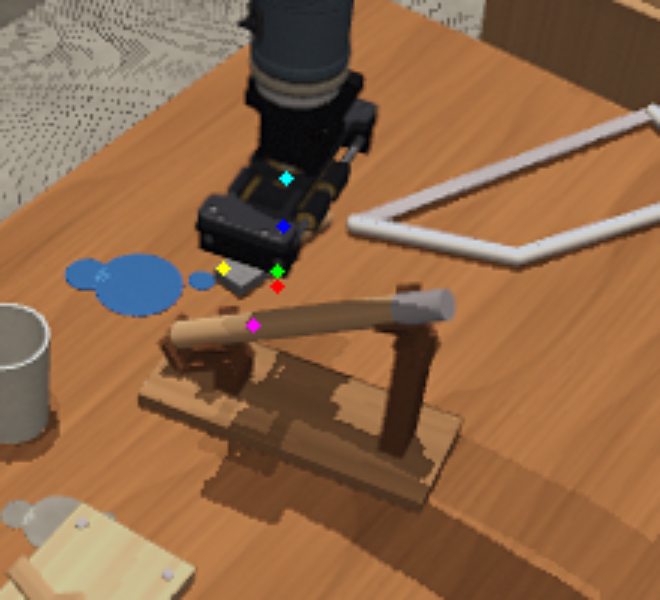

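View pics/top3.png

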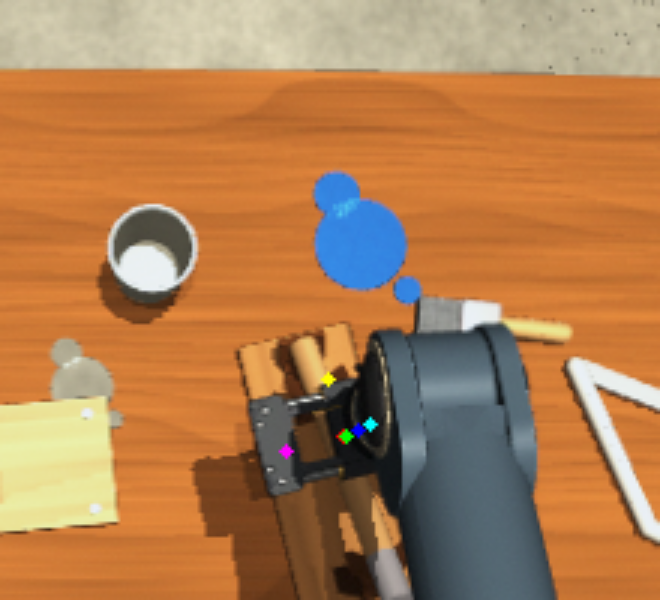

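```bash
python3 - <<'E'
from h import *
import numpy as np
p=np.array([0.6009,-0.2074,0.1496]);a=np.radians(103.2);zt=np.array([np.cos(a),np.sin(a)]);xt=np.array([-np.sin(a),np.cos(a)])
for c in ("side","top"):
    im=dict(np.load(f"{c}2.npz"));W=cloud(im);d=W[...,:2]-p[:2]
    u=d@zt;v=d@xt
    s=(abs(u)<.13)&(abs(v)<.06)&(W[...,2]>.145)&(W[...,2]<.40)
    for lo in np.arange(.145,.30,.012):
        k=s&(W[...,2]>=lo)&(W[...,2]<lo+.012)&(im["pixels"].max(-1)<90)
        if k.sum()>3: print(c,round(lo,3),k.sum(),"jaw",u[k].min().round(3),u[k].max().round(3),"x",v[k].min().round(3),v[k].max().round(3))
    cv2.imwrite(f"pics/{c}4.png",cv2.resize(im["pixels"][60:180,240:400],(800,600),interpolation=cv2.INTER_CUBIC))
E
```

```text
side 0.193 7 jaw -0.01 -0.002 x 0.011 0.014
side 0.241 8 jaw -0.082 0.085 x -0.031 0.03
side 0.253 147 jaw -0.082 0.09 x -0.036 0.039
side 0.265 368 jaw -0.081 0.092 x -0.036 0.04
side 0.277 249 jaw -0.084 0.096 x -0.036 0.04
side 0.289 666 jaw -0.094 0.097 x -0.033 0.041
top 0.145 17 jaw -0.001 0.012 x 0.035 0.059
top 0.253 8 jaw 0.031 0.031 x -0.02 0.011
top 0.265 117 jaw 0.007 0.06 x -0.04 0.035
top 0.277 145 jaw 0.004 0.093 x -0.04 0.035
top 0.289 275 jaw 0.016 0.094 x -0.039 0.035
```

View pics/side4.png

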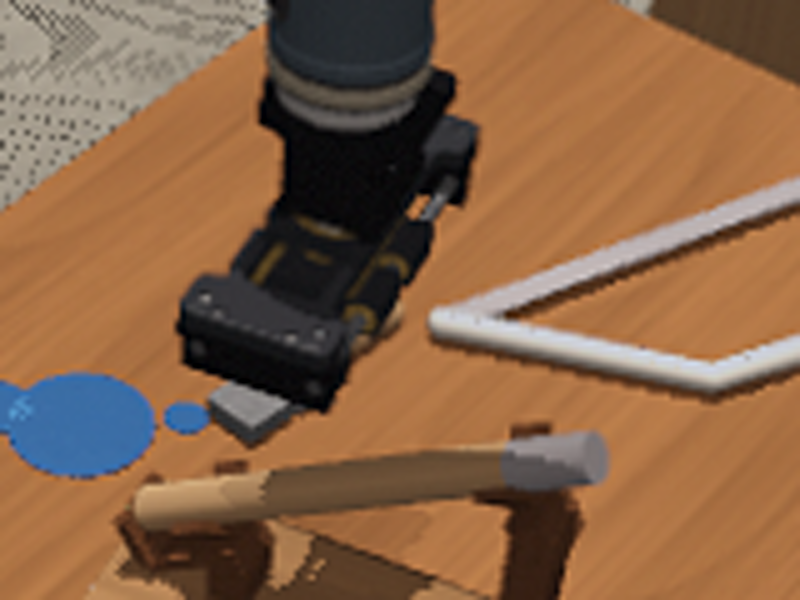

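The picture shows no fingertip where the reported TCP projects, crop (310,430). The finger ends are hidden higher up, behind the body. I'll open the jaws and measure where the tips really are.

Emit:
send_rows:
  motion:
    - [[-0.013,-0.003,0.015,0],[-0.013,-0.003,0.015,0],[0,0,0,0],[0,0,0,0],[0,0,0,0]]
  gripper: 1

```text
t: 6.15
tool_pos: [0.5741, -0.2135, 0.1782]
tool_rot: [-1.563, -0.18, 0.181]
contact_force: [0.1, 0.4, -0.5]
opening: 0.0259
```

Emit:
send_rows:
  motion:
    - [[0,0,0,0],[0,0,0,0],[0,0,0,0],[0,0,0,0],[0,0,0,0]]

```text
t: 6.57
tool_pos: [0.5746, -0.2133, 0.1788]
tool_rot: [-1.563, -0.181, 0.181]
contact_force: [-0.2, -0.3, 0.0]
opening: 0.0591
```

```bash
python3 st.py; python3 - <<'E'
from bench import bot
from h import *
o=bot.observe();p=o["tool_pos"]
a=np.radians(103.2);zt=np.array([np.cos(a),np.sin(a)]);xt=np.array([-np.sin(a),np.cos(a)])
for c in ("side",):
    im=bot.get_image(c);np.savez(f"{c}5.npz",**im);W=cloud(im);d=W[...,:2]-p[:2]
    u=d@zt;v=d@xt
    s=(abs(u)<.13)&(abs(v)<.06)&(W[...,2]>p[2]-.03)&(W[...,2]<p[2]+.16)&(im["pixels"].max(-1)<90)
    for lo in np.arange(-.03,.16,.01):
        k=s&(W[...,2]>=p[2]+lo)&(W[...,2]<p[2]+lo+.01)
        if k.sum()>2: print(c,"dz",round(lo,3),k.sum(),"jaw",u[k].min().round(3),u[k].max().round(3),"x",v[k].min().round(3),v[k].max().round(3))
    T=np.linalg.inv(im["cam_to_world"]);z3=np.r_[zt,0]
    px=cv2.resize(im["pixels"][60:180,240:400],(800,600),interpolation=cv2.INTER_CUBIC)
    pts=np.array([p+[0,0,h]+z3*s for s in (-.05,.05) for h in (0,.02,.04,.06)])
    q,_=cv2.projectPoints(pts,cv2.Rodrigues(T[:3,:3])[0],T[:3,3],im["mtx"],np.array([float(im["k1"]),0,0,0]))
    for (x,y),cl in zip(q[:,0],[(0,0,255),(0,255,0),(255,0,0),(255,255,0)]*2): cv2.circle(px,(int((x-240+.5)*5),int((y-60+.5)*5)),4,cl,-1)
    cv2.imwrite(f"pics/{c}5.png",px)
E
```

```text
6.5667 [ 0.5746 -0.2133  0.1788] jaw 103.21 y [-0.  0. -1.] F [-0.25 -0.32  0.05] T [ 0.158 -0.108  0.045] op 0.0591 q [ 0.83  0.48 -0.75  1.67  0.36  1.13  1.78]
side dz -0.03 4 jaw 0.011 0.016 x 0.042 0.053
side dz 0.03 20 jaw 0.035 0.04 x -0.009 0.014
side dz 0.04 28 jaw 0.033 0.041 x -0.008 0.013
side dz 0.05 14 jaw 0.036 0.041 x -0.006 0.012
side dz 0.07 11 jaw -0.041 -0.027 x -0.005 0.013
side dz 0.08 13 jaw -0.045 -0.028 x -0.007 0.013
side dz 0.1 89 jaw -0.079 0.089 x -0.033 0.039
side dz 0.11 223 jaw -0.083 0.09 x -0.033 0.041
side dz 0.12 243 jaw -0.081 0.096 x -0.035 0.041
side dz 0.13 197 jaw -0.091 0.097 x -0.034 0.039
side dz 0.14 628 jaw -0.093 0.097 x -0.033 0.04
side dz 0.15 95 jaw -0.047 0.02 x -0.02 0.029
```

View pics/side5.png

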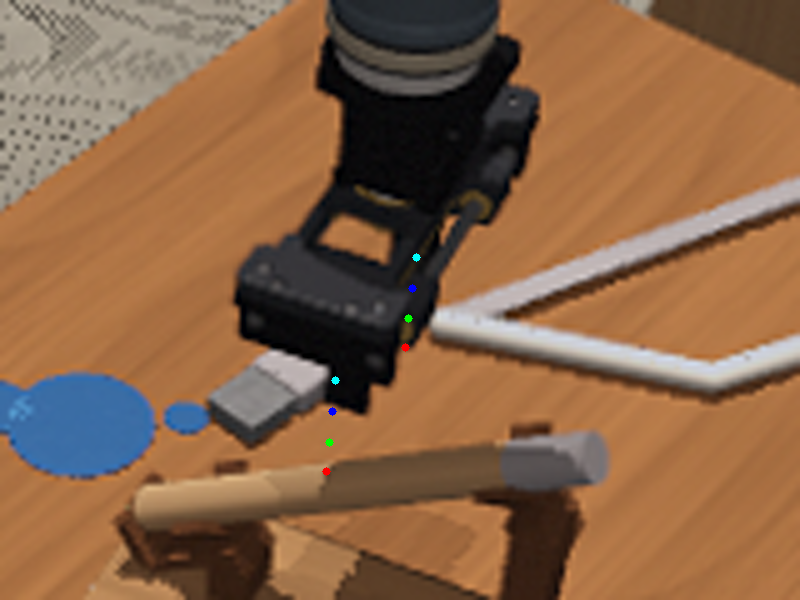

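The fingers' true ends stand about 30 mm above the reported TCP: dark finger points start at dz=+0.03 and the body at +0.10, where +0.07 was expected. Last time the jaws therefore only brushed the top of the rod. Next I'll refine that offset.

```bash
python3 - <<'E'
from h import *
im=dict(np.load("side5.npz"));W=cloud(im);p=np.array([0.5746,-0.2133,0.1788])
a=np.radians(103.2);zt=np.array([np.cos(a),np.sin(a)]);xt=np.array([-np.sin(a),np.cos(a)])
d=W[...,:2]-p[:2];u=d@zt;v=d@xt
s=(abs(u)<.06)&(abs(v)<.03)&(W[...,2]>p[2]+.01)&(W[...,2]<p[2]+.065)
z=np.sort(W[...,2][s]-p[2]);print(z[:15].round(4),len(z))
ys,xs=np.nonzero(s);i=np.argsort(W[...,2][s])[:10];print([(x,y) for x,y in zip(xs[i],ys[i])])
E
```

```text
[0.0318 0.032  0.032  0.0327 0.0331 0.0332 0.0338 0.0339 0.0346 0.0349
 0.0351 0.0368 0.0369 0.0374 0.0378] 64
[(np.int64(309), np.int64(141)), (np.int64(311), np.int64(142)), (np.int64(305), np.int64(140)), (np.int64(308), np.int64(141)), (np.int64(305), np.int64(139)), (np.int64(312), np.int64(142)), (np.int64(308), np.int64(140)), (np.int64(306), np.int64(140)), (np.int64(307), np.int64(140)), (np.int64(313), np.int64(142))]
```

Emit:
send_rows:
  motion:
    - [[0,0,-0.02,0],[0,0,-0.025,0],[0,0,-0.025,0],[0,0,-0.02,0],[0,0,-0.009,0]]

```text
t: 7.03
tool_pos: [0.5727, -0.2132, 0.0772]
tool_rot: [-1.561, -0.177, 0.184]
contact_force: [0.1, 0.1, -0.1]
opening: 0.0861
```

Emit:
send_rows:
  motion:
    - [[0,0,-0.005,0],[0,0,0,0]]

```text
t: 7.2
tool_pos: [0.5744, -0.2134, 0.0746]
tool_rot: [-1.563, -0.18, 0.181]
contact_force: [-0.1, -0.4, -0.4]
opening: 0.0872
```

Emit:
send_rows:
  motion:
    - [[0,0,0,0],[0,0,0,0],[0,0,0,0],[0,0,0,0],[0,0,0,0]]
  gripper: 0
  grip_force: 15

```text
t: 7.62
tool_pos: [0.5749, -0.2136, 0.0758]
tool_rot: [-1.564, -0.181, 0.18]
contact_force: [-0.5, -0.7, -0.6]
opening: 0.0618
```

Emit:
send_rows:
  motion:
    - [[0,0,0,0],[0,0,0,0],[0,0,0,0],[0,0,0,0],[0,0,0,0]]

```text
t: 8.03
tool_pos: [0.5745, -0.2135, 0.075]
tool_rot: [-1.563, -0.181, 0.181]
contact_force: [-0.0, 0.7, 0.2]
opening: 0.0281
```

Emit:
send_rows:
  motion:
    - [[0,0,0,0],[0,0,0,0],[0,0,0,0],[0,0,0,0],[0,0,0,0]]

```text
t: 8.45
tool_pos: [0.5744, -0.2129, 0.075]
tool_rot: [-1.562, -0.181, 0.181]
contact_force: [-0.1, 2.9, 0.2]
opening: 0.0254
```

```bash
python3 st.py
```

```text
8.45 [ 0.5744 -0.2129  0.075 ] jaw 103.21 y [-0.     0.001 -1.   ] F [-0.07  2.87  0.21] T [ 0.59   0.083 -0.007] op 0.0254 q [ 0.78  0.59 -0.69  1.77  0.45  0.95  1.7 ]
```

The rod is held: opening 25.4 mm and steady. I'll lift at right angles to its axis.

Emit:
send_rows:
  motion:
    - [[0.0026,0.0006,0.0042,0],[0.0026,0.0006,0.0042,0],[0.0052,0.0012,0.0084,0],[0.0078,0.0018,0.0127,0],[0.0078,0.0018,0.0127,0]]

```text
t: 8.87
tool_pos: [0.6011, -0.2078, 0.1181]
tool_rot: [-1.563, -0.18, 0.18]
contact_force: [0.2, 0.5, -1.9]
opening: 0.0258
```

Emit:
send_rows:
  motion:
    - [[0.0078,0.0018,0.0127,0],[0,0,0.025,0],[0,0,0.025,0],[0,0,0.025,0],[0,0,0,0]]

```text
t: 9.28
tool_pos: [0.6124, -0.2058, 0.2115]
tool_rot: [-1.567, -0.189, 0.173]
contact_force: [1.6, -0.4, -0.1]
opening: 0.0254
```

```bash
python3 st.py; python3 - <<'E'
from bench import bot
from h import *
c="side"
im=bot.get_image(c); cv2.imwrite(f"pics/{c}6.png",cv2.resize(im["pixels"][60:260,200:420],(660,600)))
W=cloud(im)
for d in bot.silhouettes(c,"dowel")[:2]:
    m=d["mask"];P=W[m];P=P[~np.isnan(P[:,0])]
    cc,a,t,r=fitcyl(P);lo,hi=np.percentile(t,[.5,99.5])
    print(c,d["score"],len(P),a.round(4),lo,hi,"mid",(cc+a*(lo+hi)/2).round(4),r)
E
```

```text
9.2833 [ 0.6124 -0.2058  0.2115] jaw 103.18 y [ 0.011 -0.003 -1.   ] F [ 1.58 -0.4  -0.09] T [ 0.142 -0.234  0.011] op 0.0254 q [ 0.77  0.5  -0.75  1.56  0.36  1.21  1.77]
side 0.88 858 [-0.8327 -0.1823  0.5228] -0.2933617149667192 0.1236966071158866 mid [ 0.6697 -0.193   0.2249] 0.0011380677036222442
side 0.72 9375 [-0.1203  0.9841  0.1304] -0.24828689366276988 0.19791853864376907 mid [0.5581 0.2173 0.0317] 0.029636159909028237
```

View pics/side6.png

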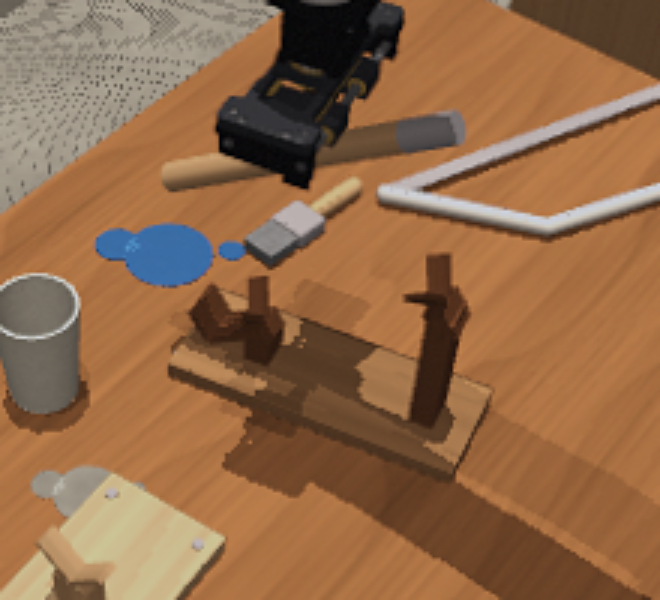

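Rod is held at about 32°, and the rest is empty: in the picture the rod runs from (170,178) to the ferrule at (455,130). I'll swing it over to the cradle.

Emit:
send_rows:
  motion:
    - [[-0.0019,0.0185,0,-0.0856],[-0.0019,0.0185,0,-0.0856],[-0.0019,0.0185,0,-0.0856],[-0.0019,0.0185,0,-0.0856],[-0.0019,0.0185,0,-0.0856]]

```text
t: 9.8
tool_pos: [0.5977, -0.1125, 0.2032]
tool_rot: [-1.565, 0.161, -0.156]
contact_force: [1.3, 0.2, -1.8]
opening: 0.0253
```

Emit:
send_rows:
  motion:
    - [[-0.0019,0.0185,0,-0.0856],[-0.0019,0.0185,0,-0.0856],[-0.0019,0.0185,0,-0.0856],[-0.0019,0.0185,0,-0.0856],[-0.0019,0.0185,0,-0.0856]]

```text
t: 10.22
tool_pos: [0.5882, -0.0201, 0.2033]
tool_rot: [-1.515, 0.496, -0.491]
contact_force: [0.9, -0.7, -1.6]
opening: 0.0254
```

Emit:
send_rows:
  motion:
    - [[-0.0019,0.0185,0,-0.0856],[-0.0019,0.0185,0,-0.0856],[-0.0019,0.0185,0,-0.0856],[-0.0019,0.0185,0,-0.0856],[-0.0019,0.0185,0,-0.0856]]

```text
t: 10.63
tool_pos: [0.5787, 0.0723, 0.2033]
tool_rot: [-1.411, 0.826, -0.822]
contact_force: [-0.1, 0.3, -1.7]
opening: 0.0254
```

Emit:
send_rows:
  motion:
    - [[-0.0019,0.0185,0,-0.0856],[-0.0019,0.0185,0,-0.0856],[-0.0019,0.0185,0,-0.0856],[-0.0019,0.0185,0,-0.0856],[-0.0019,0.0185,0,-0.0856]]

```text
t: 11.05
tool_pos: [0.5693, 0.1646, 0.2032]
tool_rot: [-1.251, 1.148, -1.146]
contact_force: [-0.3, 0.4, -1.6]
opening: 0.0256
```

Emit:
send_rows:
  motion:
    - [[0,0,0,0],[0,0,0,0],[0,0,0,0]]

```text
t: 11.3
tool_pos: [0.57, 0.1631, 0.2038]
tool_rot: [-1.253, 1.144, -1.143]
contact_force: [0.4, -0.2, -2.6]
opening: 0.0252
```

```bash
python3 st.py; python3 - <<'E'
from bench import bot
from h import *
for c in ("side","top"):
    im=bot.get_image(c);np.savez(f"{c}7.npz",**im)
    cv2.imwrite(f"pics/{c}7.png",cv2.resize(im["pixels"][150:370,80:340] if c=="side" else im["pixels"][120:310,50:280],(720,600)))
    W=cloud(im)
    for d in bot.silhouettes(c,"dowel")[:1]:
        m=d["mask"];P=W[m];P=P[~np.isnan(P[:,0])];P=P[P[:,2]>.15]
        cc,a,t,r=fitcyl(P);lo,hi=np.percentile(t,[.5,99.5])
        print(c,d["score"],len(P),a.round(4),np.degrees(np.arctan2(a[1],a[0])),lo,hi,"mid",(cc+a*(lo+hi)/2).round(4),"tip",(cc+a*hi).round(4),r)
E
```

```text
11.3 [0.57   0.1631 0.2038] jaw 5.13 y [-0.002 -0.002 -1.   ] F [ 0.36 -0.17 -2.59] T [-0.041 -0.128 -0.   ] op 0.0252 q [ 0.03  0.37 -0.5   1.7   0.19  1.13 -0.43]
side 0.71 688 [-0.0772  0.8448  0.5295] 95.22309864156139 -0.07513713805399175 0.044563087310474404 mid [0.5625 0.2291 0.2955] tip [0.5578 0.2797 0.3272] 0.0006559178847771151
top 0.82 512 [-0.0767  0.8472  0.5256] 95.17129143908303 -0.08993270372494883 0.1892656274066239 mid [0.5708 0.1585 0.2537] tip [0.56   0.2768 0.3271] 0.0010312337550089073
```

View pics/side7.png

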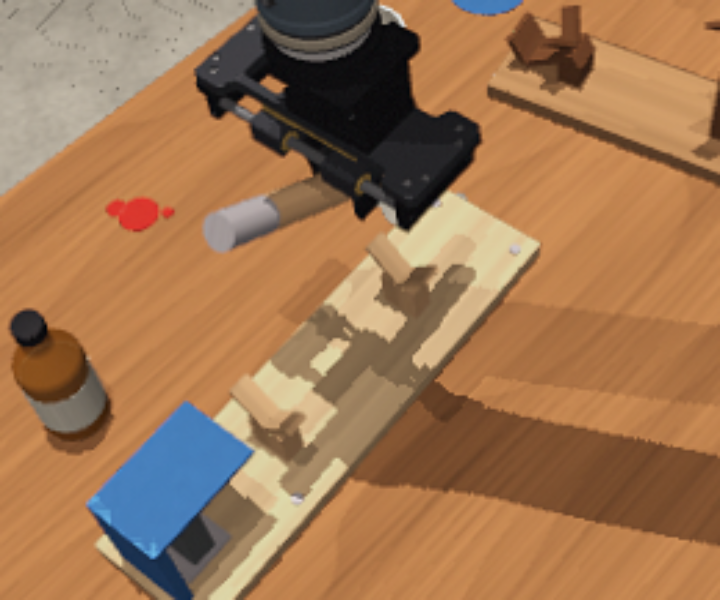

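View pics/top7.png

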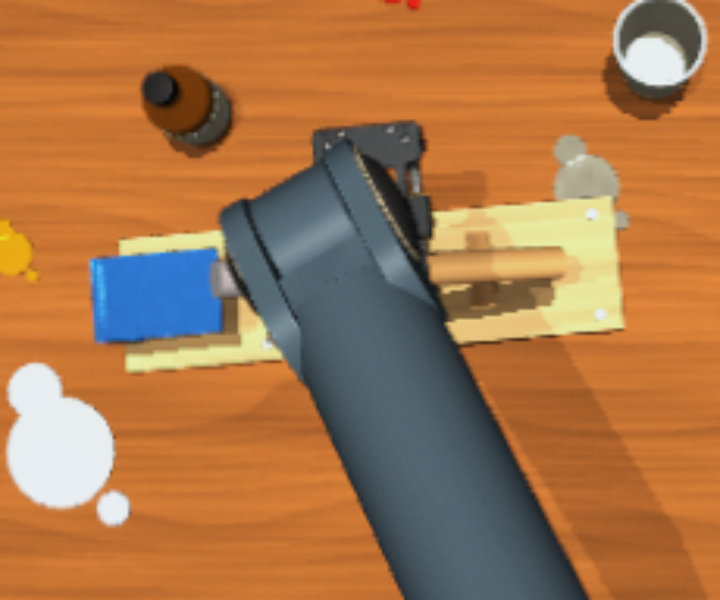

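Both views put the ferrule end at (0.559, 0.278, 0.327), heading 95.2°, tilt 32°, with the stop end towards +y as wanted. The rod's line lies about 5.5 mm to the -x side of the groove, so I'll shift it and lower.

Emit:
send_rows:
  motion:
    - [[0.0055,0,-0.02,0],[0,0,-0.025,0],[0,0,-0.025,0],[0,0,-0.02,0],[0,0,0,0]]

```text
t: 11.92
tool_pos: [0.5729, 0.1619, 0.1106]
tool_rot: [-1.258, 1.149, -1.142]
contact_force: [-1.6, -1.0, -2.2]
opening: 0.0254
```

```bash
python3 st.py; python3 - <<'E'
from bench import bot
from h import *
Pall=[]
for c in ("side","top"):
    im=bot.get_image(c);np.savez(f"{c}8.npz",**im)
    cv2.imwrite(f"pics/{c}8.png",cv2.resize(im["pixels"][150:370,80:340] if c=="side" else im["pixels"][120:310,50:280],(720,600)))
    W=cloud(im)
    for d in bot.silhouettes(c,"dowel")[:1]:
        m=d["mask"];P=W[m];P=P[~np.isnan(P[:,0])];P=P[P[:,2]>.06]
        cc,a,t,r=fitcyl(P);lo,hi=np.percentile(t,[.5,99.5])
        print(c,d["score"],len(P),a.round(4),np.degrees(np.arctan2(a[1],a[0])),lo,hi,"tip",(cc+a*hi).round(4),r)
        g=np.array([.5722,.194]);x=np.array([-.0889,.996]);q=cc[:2]-g;print("lateral off",x[0]*q[1]-x[1]*q[0])
E
```

```text
11.9167 [0.5729 0.1619 0.1106] jaw 5.04 y [-0.008 -0.003 -1.   ] F [-1.57 -1.02 -2.18] T [-0.067 -0.067  0.001] op 0.0254 q [ 0.01  0.47 -0.48  1.78  0.26  0.96 -0.48]
side 0.98 577 [-0.0679  0.8337  0.548 ] 94.65427522994803 -0.0732349300565877 0.04293424495061719 tip [0.5621 0.2778 0.2353] 0.0008169166976299425
lateral off 0.0028562710554266117
top 0.96 467 [-0.0752  0.8423  0.5337] 95.1014893112665 -0.10391959754459767 0.24620258449465826 tip [0.5608 0.3365 0.2765] 0.001025934835121074
lateral off -0.0012916329307071242
```

View pics/side8.png

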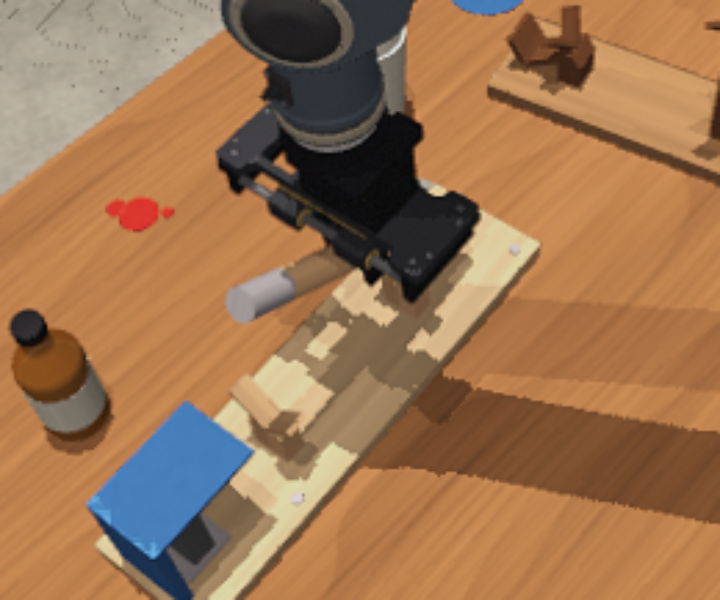

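View pics/top8.png

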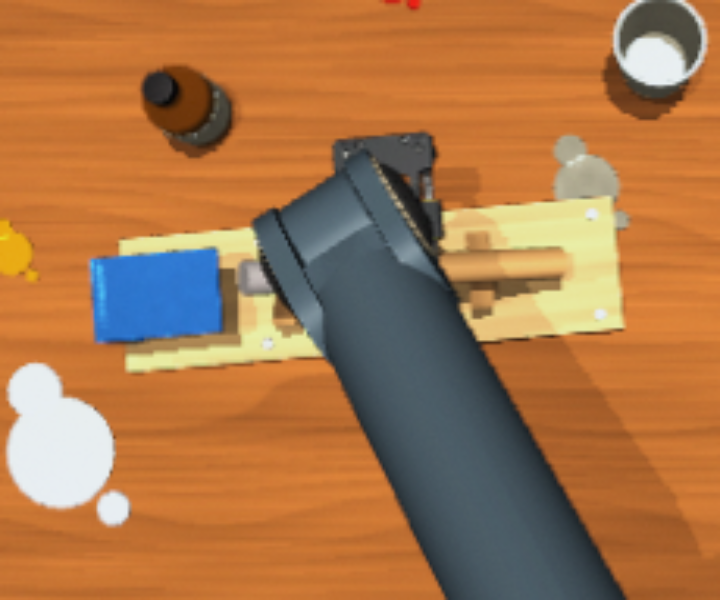

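Aligned within about 2 mm. I'll keep lowering, slowly near contact.

Emit:
send_rows:
  motion:
    - [[0,0,-0.01,0],[0,0,-0.01,0],[0,0,-0.01,0],[0,0,-0.004,0],[0,0,0,0]]

```text
t: 12.53
tool_pos: [0.5746, 0.1638, 0.0792]
tool_rot: [-1.253, 1.145, -1.142]
contact_force: [-0.5, 0.3, -1.0]
opening: 0.0257
```

Emit:
send_rows:
  motion:
    - [[0,0,-0.003,0],[0,0,-0.003,0],[0,0,-0.003,0],[0,0,0,0]]

```text
t: 12.87
tool_pos: [0.5755, 0.1642, 0.0715]
tool_rot: [-1.251, 1.144, -1.143]
contact_force: [-0.3, 0.2, -2.6]
opening: 0.0257
```

```bash
python3 st.py
```

```text
12.8667 [0.5755 0.1642 0.0715] jaw 5.1 y [-0.001 -0.    -1.   ] F [-0.31  0.22 -2.56] T [ 0.027 -0.143  0.018] op 0.0257 q [-0.01  0.51 -0.46  1.81  0.29  0.88 -0.51]
```

Emit:
send_rows:
  motion:
    - [[0,0,-0.003,0],[0,0,-0.003,0],[0,0,0,0]]

```text
t: 13.12
tool_pos: [0.5758, 0.1641, 0.0656]
tool_rot: [-1.25, 1.143, -1.143]
contact_force: [0.8, 0.5, -1.1]
opening: 0.0255
```

Emit:
send_rows:
  motion:
    - [[0,0,-0.003,0],[0,0,-0.003,0],[0,0,0,0]]

```text
t: 13.37
tool_pos: [0.5759, 0.1643, 0.0595]
tool_rot: [-1.25, 1.143, -1.143]
contact_force: [0.8, 0.5, -0.9]
opening: 0.0251
```

```bash
python3 st.py
```

```text
13.3667 [0.5759 0.1643 0.0595] jaw 5.12 y [ 0. -0. -1.] F [ 0.77  0.46 -0.95] T [-0.138 -0.258  0.005] op 0.0251 q [-0.01  0.53 -0.45  1.82  0.3   0.86 -0.52]
```

Emit:
send_rows:
  motion:
    - [[0,0,-0.003,0],[0,0,-0.003,0],[0,0,-0.003,0],[0,0,0,0]]

```text
t: 13.7
tool_pos: [0.5757, 0.1643, 0.0503]
tool_rot: [-1.25, 1.143, -1.143]
contact_force: [0.2, -0.1, -0.5]
opening: 0.0255
```

```bash
cat > look.py <<'E'
import sys
from bench import bot
from h import *
k=sys.argv[1]; zmin=float(sys.argv[2])
for c in ("side","top"):
    im=bot.get_image(c);np.savez(f"{c}{k}.npz",**im)
    cv2.imwrite(f"pics/{c}{k}.png",cv2.resize(im["pixels"][150:370,80:340] if c=="side" else im["pixels"][120:310,50:280],(720,600)))
    W=cloud(im)
    for d in bot.silhouettes(c,"dowel")[:1]:
        m=d["mask"];P=W[m];P=P[~np.isnan(P[:,0])];P=P[(P[:,2]>zmin)&(P[:,1]>-.05)&(P[:,1]<.4)]
        if len(P)<40: print(c,"few");continue
        cc,a,t,r=fitcyl(P)
        if a[1]<0:a=-a;t=-t
        lo,hi=np.percentile(t,[.5,99.5])
        g=np.array([.5722,.194]);x=np.array([-.0889,.996])
        tip=cc+a*hi;b=cc+a*lo
        print(c,round(d["score"],2),len(P),"tilt",np.degrees(np.arcsin(a[2])).round(2),"head",np.degrees(np.arctan2(a[1],a[0])).round(2),"hi",tip.round(4),"cx",((tip[:2]-g)@x).round(4),"lo",b.round(4),"cx",((b[:2]-g)@x).round(4),r.round(4))
E
python3 look.py 9 .04;python3 st.py
```

```text
side 0.97 762 tilt 19.0 head 95.09 hi [0.5622 0.2937 0.1459] cx 0.1002 lo [0.5856 0.0311 0.055 ] cx -0.1635 0.0009
13.9 [0.5758 0.1641 0.0509] jaw 5.09 y [-0. -0. -1.] F [-0.76 -0.46 -0.34] T [-0.119 -0.239  0.005] op 0.0255 q [-0.01  0.54 -0.45  1.83  0.3   0.84 -0.53]
```

View pics/side9.png

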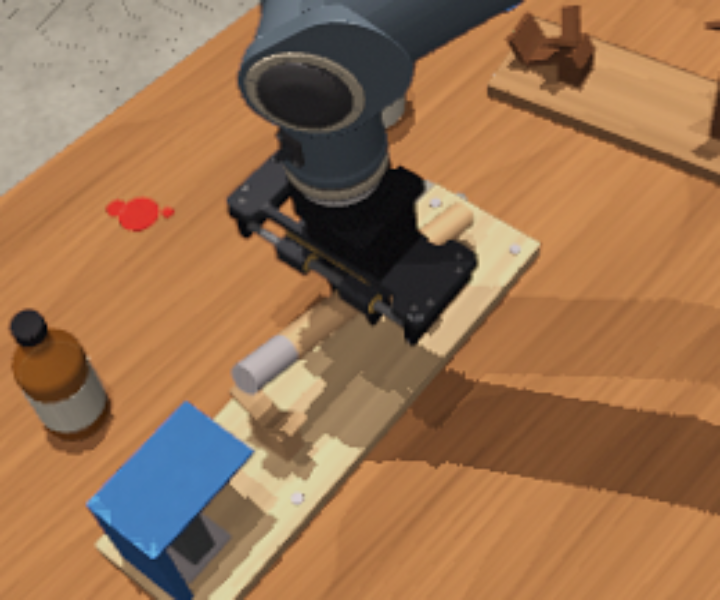

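The rod is pivoting as planned: tilt down to 19°, bare end in the rear saddle. Lowering continues.

Emit:
send_rows:
  motion:
    - [[0,0,-0.003,0],[0,0,-0.003,0],[0,0,-0.003,0],[0,0,-0.003,0],[0,0,0,0]]

```text
t: 14.32
tool_pos: [0.5757, 0.1644, 0.0383]
tool_rot: [-1.25, 1.143, -1.143]
contact_force: [0.4, 0.7, -0.2]
opening: 0.0251
```

Emit:
send_rows:
  motion:
    - [[0,0,-0.002,0],[0,0,-0.002,0],[0,0,0,0]]

```text
t: 14.57
tool_pos: [0.5758, 0.1644, 0.0346]
tool_rot: [-1.25, 1.143, -1.143]
contact_force: [0.1, 1.4, -0.6]
opening: 0.0255
```

```bash
python3 st.py; python3 look.py 10 .06;python3 st.py
```

```text
14.5667 [0.5758 0.1644 0.0346] jaw 5.12 y [-0.  0. -1.] F [ 0.06  1.38 -0.65] T [ 0.163 -0.192  0.004] op 0.0255 q [-0.02  0.56 -0.44  1.84  0.32  0.81 -0.54]
side 0.67 789 tilt 5.75 head 95.05 hi [0.5617 0.2998 0.099 ] cx 0.1063 lo [0.5861 0.0239 0.0711] cx -0.1707 0.0011
top 0.63 480 tilt 5.96 head 95.16 hi [0.5642 0.2961 0.0994] cx 0.1024 lo [0.589  0.0209 0.0706] cx -0.1739 0.0015
14.7667 [0.5758 0.1643 0.035 ] jaw 5.1 y [ 0.  0. -1.] F [ 0.4   0.41 -0.71] T [ 0.098 -0.135  0.031] op 0.0255 q [-0.02  0.56 -0.44  1.84  0.32  0.81 -0.54]
```

Emit:
send_rows:
  motion:
    - [[0,0,-0.0015,0],[0,0,-0.0015,0],[0,0,0,0]]

```text
t: 15.02
tool_pos: [0.5758, 0.1644, 0.0318]
tool_rot: [-1.25, 1.143, -1.143]
contact_force: [-0.4, 0.8, -0.1]
opening: 0.0254
```

Emit:
send_rows:
  motion:
    - [[0,0,-0.001,0],[0,0,-0.001,0],[0,0,0,0]]

```text
t: 15.27
tool_pos: [0.5758, 0.1644, 0.0298]
tool_rot: [-1.25, 1.143, -1.143]
contact_force: [0.0, 0.8, 0.3]
opening: 0.0255
```

```bash
python3 st.py; python3 look.py 11 .06;python3 st.py
```

```text
15.2667 [0.5758 0.1644 0.0298] jaw 5.11 y [ 0.  0. -1.] F [0.02 0.83 0.3 ] T [ 0.166 -0.175 -0.001] op 0.0255 q [-0.02  0.57 -0.44  1.84  0.32  0.8  -0.54]
side 0.59 933 tilt 1.49 head 94.93 hi [0.562  0.3011 0.084 ] cx 0.1075 lo [0.586  0.0223 0.0767] cx -0.1723 0.001
top 0.95 471 tilt 1.44 head 95.2 hi [0.564  0.2959 0.0839] cx 0.1022 lo [0.5889 0.0222 0.077 ] cx -0.1726 0.0012
15.4667 [0.5758 0.1643 0.0299] jaw 5.1 y [ 0.  0. -1.] F [-0.05  0.34  0.03] T [ 0.147 -0.148  0.043] op 0.0254 q [-0.02  0.57 -0.44  1.84  0.32  0.8  -0.54]
```

Tilt is 1.5°. The last steps are small.

Emit:
send_rows:
  motion:
    - [[0,0,-0.001,0],[0,0,0,0]]

```text
t: 15.63
tool_pos: [0.5759, 0.1644, 0.0289]
tool_rot: [-1.25, 1.143, -1.143]
contact_force: [0.9, 1.3, 0.3]
opening: 0.0256
```

Emit:
send_rows:
  motion:
    - [[0,0,-0.0007,0],[0,0,0,0]]

```text
t: 15.8
tool_pos: [0.576, 0.1644, 0.0284]
tool_rot: [-1.25, 1.143, -1.144]
contact_force: [0.1, 1.2, 1.6]
opening: 0.0256
```

```bash
python3 st.py; python3 look.py 12 .06;python3 st.py
```

```text
15.8 [0.576  0.1644 0.0284] jaw 5.09 y [ 0.  0. -1.] F [0.14 1.18 1.62] T [ 0.148 -0.065 -0.053] op 0.0256 q [-0.03  0.57 -0.44  1.84  0.32  0.8  -0.54]
side 0.93 895 tilt 0.14 head 94.83 hi [0.5624 0.3008 0.0794] cx 0.1072 lo [0.586  0.0222 0.0787] cx -0.1723 0.001
top 0.55 497 tilt -0.08 head 94.99 hi [0.5645 0.2963 0.0791] cx 0.1026 lo [0.5886 0.0211 0.0794] cx -0.1737 0.0014
16.0 [0.576  0.1644 0.0284] jaw 5.09 y [ 0.  0. -1.] F [0.66 1.94 1.41] T [ 0.152 -0.084 -0.077] op 0.0255 q [-0.03  0.57 -0.44  1.84  0.32  0.8  -0.54]
```

View pics/side12.png

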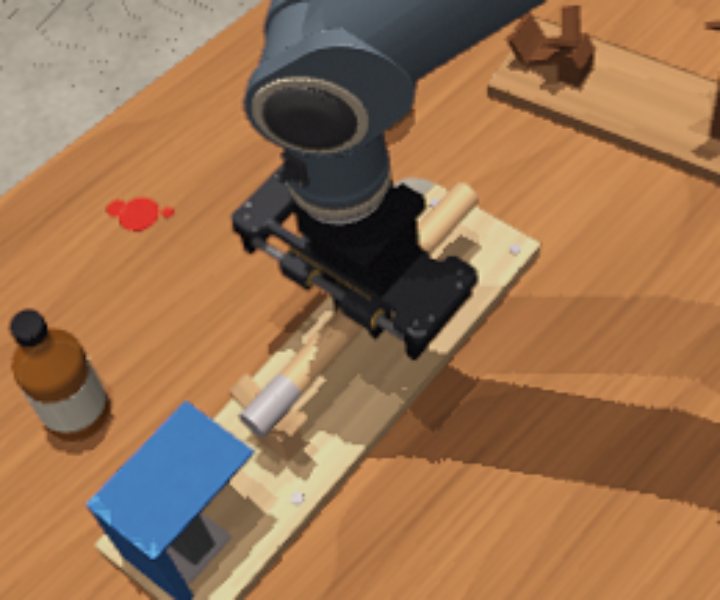

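The rod lies level (tilt 0°) in both saddles at 79 mm, with its ferrule end at cradle x ≈ 105 mm. I'll ease the grip to 10 N so the pads slip well before 25 N, then slide.

Emit:
send_rows:
  motion:
    - [[-0.0002,0.0025,0,0],[-0.0002,0.0025,0,0],[-0.0002,0.0025,0,0],[-0.0002,0.0025,0,0],[-0.0002,0.0025,0,0]]
  grip_force: 10

```text
t: 16.42
tool_pos: [0.575, 0.1761, 0.0284]
tool_rot: [-1.25, 1.143, -1.145]
contact_force: [0.7, -5.1, 4.2]
opening: 0.0258
```

```bash
python3 st.py
```

```text
16.4167 [0.575  0.1761 0.0284] jaw 5.06 y [ 0.    -0.001 -1.   ] F [ 0.67 -5.13  4.22] T [-1.065 -0.144 -0.032] op 0.0258 q [-0.05  0.57 -0.44  1.84  0.32  0.8  -0.56]
```

Emit:
send_rows:
  motion:
    - [[0,0,0.0006,0],[-0.0002,0.0025,0,0],[-0.0002,0.0025,0,0],[-0.0002,0.0025,0,0],[-0.0002,0.0025,0,0]]

```text
t: 16.83
tool_pos: [0.5738, 0.1877, 0.0286]
tool_rot: [-1.25, 1.143, -1.142]
contact_force: [1.2, -1.4, -0.4]
opening: 0.0255
```

```bash
python3 st.py; python3 look.py 13 .06;python3 st.py
```

```text
16.8333 [0.5738 0.1877 0.0286] jaw 5.13 y [-0.     0.001 -1.   ] F [ 1.16 -1.38 -0.39] T [-0.228 -0.306  0.054] op 0.0255 q [-0.06  0.58 -0.44  1.83  0.32  0.81 -0.58]
side 0.85 834 tilt 0.22 head 94.88 hi [0.5609 0.3144 0.0796] cx 0.121 lo [0.5838 0.0466 0.0786] cx -0.1479 0.0009
top 0.75 481 tilt 0.08 head 95.26 hi [0.5611 0.321  0.0795] cx 0.1275 lo [0.5866 0.0439 0.0791] cx -0.1508 0.0013
17.0333 [0.5737 0.188  0.0288] jaw 5.15 y [-0.     0.001 -1.   ] F [ 0.49  1.06 -1.04] T [ 0.033 -0.234  0.047] op 0.0258 q [-0.06  0.58 -0.44  1.83  0.32  0.81 -0.58]
```

Emit:
send_rows:
  motion:
    - [[-0.0002,0.002,0,0],[-0.0002,0.002,0,0],[-0.0002,0.002,0,0],[-0.0002,0.002,0,0],[-0.0002,0.002,0,0]]

```text
t: 17.45
tool_pos: [0.5729, 0.197, 0.0288]
tool_rot: [-1.25, 1.144, -1.143]
contact_force: [1.4, -0.1, -0.9]
opening: 0.0255
```

```bash
python3 st.py
```

```text
17.45 [0.5729 0.197  0.0288] jaw 5.1 y [-0. -0. -1.] F [ 1.41 -0.13 -0.92] T [-0.127 -0.293  0.036] op 0.0255 q [-0.08  0.58 -0.44  1.83  0.33  0.81 -0.59]
```

Emit:
send_rows:
  motion:
    - [[-0.0001,0.0015,0,0],[-0.0001,0.0015,0,0],[-0.0001,0.0015,0,0],[-0.0001,0.0015,0,0]]

```text
t: 17.78
tool_pos: [0.5725, 0.2029, 0.0288]
tool_rot: [-1.25, 1.144, -1.143]
contact_force: [-0.3, -0.6, -0.9]
opening: 0.0261
```

Emit:
send_rows:
  motion:
    - [[-0.0001,0.0015,0,0],[-0.0001,0.0015,0,0],[-0.0001,0.0015,0,0]]

```text
t: 18.03
tool_pos: [0.5722, 0.2074, 0.0288]
tool_rot: [-1.25, 1.144, -1.143]
contact_force: [-0.1, -1.2, -1.2]
opening: 0.0255
```

```bash
python3 st.py
```

```text
18.0333 [0.5722 0.2074 0.0288] jaw 5.09 y [-0. -0. -1.] F [-0.11 -1.19 -1.18] T [-0.15  -0.123  0.005] op 0.0255 q [-0.1   0.58 -0.44  1.82  0.33  0.81 -0.61]
```

Emit:
send_rows:
  motion:
    - [[-0.0001,0.0012,0,0],[-0.0001,0.0012,0,0],[-0.0001,0.0012,0,0]]

```text
t: 18.28
tool_pos: [0.5719, 0.211, 0.0288]
tool_rot: [-1.25, 1.144, -1.143]
contact_force: [-0.6, 0.2, -0.8]
opening: 0.0259
```

Emit:
send_rows:
  motion:
    - [[-0.0001,0.0012,0,0],[-0.0001,0.0012,0,0],[-0.0001,0.0012,0,0]]

```text
t: 18.53
tool_pos: [0.5717, 0.2146, 0.0289]
tool_rot: [-1.25, 1.143, -1.143]
contact_force: [0.1, 0.1, -1.7]
opening: 0.0259
```

Emit:
send_rows:
  motion:
    - [[-0.0001,0.0012,0,0],[-0.0001,0.0012,0,0],[-0.0001,0.0012,0,0]]

```text
t: 18.78
tool_pos: [0.5714, 0.2183, 0.0288]
tool_rot: [-1.25, 1.143, -1.143]
contact_force: [0.5, -0.6, -1.8]
opening: 0.0257
```

```bash
python3 st.py; python3 look.py 14 .06
```

```text
18.7833 [0.5714 0.2183 0.0288] jaw 5.1 y [-0.  0. -1.] F [ 0.55 -0.57 -1.82] T [-0.169  0.006 -0.047] op 0.0257 q [-0.12  0.59 -0.44  1.81  0.33  0.82 -0.63]
side 0.79 694 tilt 0.36 head 94.7 hi [0.5615 0.3132 0.0799] cx 0.1197 lo [0.581  0.0761 0.0784] cx -0.1183 0.0009
top 0.69 384 tilt 0.2 head 95.51 hi [0.5735 0.1869 0.0793] cx -0.0072 lo [0.5843 0.0753 0.0789] cx -0.1193 0.0013
```

Rod still moves with the gripper; its end is now at x ≈ 0.161. I'll continue in 1 mm rows.

Emit:
send_rows:
  motion:
    - [[-0.0001,0.001,0,0],[-0.0001,0.001,0,0],[-0.0001,0.001,0,0]]

```text
t: 19.23
tool_pos: [0.5712, 0.221, 0.0289]
tool_rot: [-1.25, 1.143, -1.144]
contact_force: [-0.2, -0.6, -1.9]
opening: 0.0259
```

Emit:
send_rows:
  motion:
    - [[-0.0001,0.001,0,0],[-0.0001,0.001,0,0],[-0.0001,0.001,0,0]]

```text
t: 19.48
tool_pos: [0.5709, 0.2242, 0.0289]
tool_rot: [-1.25, 1.143, -1.144]
contact_force: [-0.1, -0.1, -1.6]
opening: 0.0258
```

```bash
python3 st.py
```

```text
19.4833 [0.5709 0.2242 0.0289] jaw 5.1 y [ 0. -0. -1.] F [-0.09 -0.12 -1.63] T [-0.14  -0.11  -0.029] op 0.0258 q [-0.12  0.59 -0.44  1.81  0.33  0.82 -0.63]
```

Emit:
send_rows:
  motion:
    - [[-0.0001,0.001,0,0],[-0.0001,0.001,0,0]]

```text
t: 19.65
tool_pos: [0.5707, 0.2262, 0.0289]
tool_rot: [-1.25, 1.143, -1.144]
contact_force: [-0.1, -0.4, -2.7]
opening: 0.0253
```

Emit:
send_rows:
  motion:
    - [[-0.0001,0.001,0,0],[-0.0001,0.001,0,0]]

```text
t: 19.82
tool_pos: [0.5705, 0.2282, 0.0289]
tool_rot: [-1.25, 1.143, -1.143]
contact_force: [1.0, -0.2, -0.9]
opening: 0.0255
```

Emit:
send_rows:
  motion:
    - [[-0.0001,0.001,0,0],[-0.0001,0.001,0,0]]

```text
t: 19.98
tool_pos: [0.5705, 0.2283, 0.0289]
tool_rot: [-1.252, 1.143, -1.146]
contact_force: [0.0, -5.8, 2.2]
opening: 0.0255
```

```bash
python3 st.py; python3 look.py 15 .06
```

```text
19.9833 [0.5705 0.2283 0.0289] jaw 5.06 y [-0.    -0.003 -1.   ] F [ 0.05 -5.81  2.24] T [-1.264 -0.179 -0.004] op 0.0255 q [-0.13  0.59 -0.44  1.8   0.33  0.82 -0.64]
side 0.69 692 tilt 0.4 head 94.77 hi [0.5612 0.3159 0.0799] cx 0.1224 lo [0.5804 0.0855 0.0783] cx -0.1088 0.001
```

Rigid resistance: the TCP stalled at y = 0.228 with -5.8 N. I'll press a little more to confirm, with the grip limiting the force.

Emit:
send_rows:
  motion:
    - [[0,0.0007,0,0],[0,0,0,0]]

```text
t: 20.35
tool_pos: [0.5705, 0.2283, 0.0288]
tool_rot: [-1.252, 1.143, -1.147]
contact_force: [0.1, -6.5, 1.8]
opening: 0.0256
```

```bash
python3 st.py;  python3 look.py 16 .06
```

```text
20.35 [0.5705 0.2283 0.0288] jaw 5.02 y [-0.    -0.004 -1.   ] F [ 0.1  -6.53  1.81] T [-1.384 -0.097  0.011] op 0.0256 q [-0.13  0.59 -0.43  1.8   0.33  0.82 -0.64]
side 0.77 644 tilt 0.4 head 94.71 hi [0.5614 0.3156 0.08  ] cx 0.122 lo [0.5803 0.0859 0.0784] cx -0.1084 0.0011
top 0.75 398 tilt -0.02 head 94.92 hi [0.5733 0.1971 0.0793] cx 0.003 lo [0.5831 0.0837 0.0794] cx -0.1109 0.0015
```

View pics/side16.png

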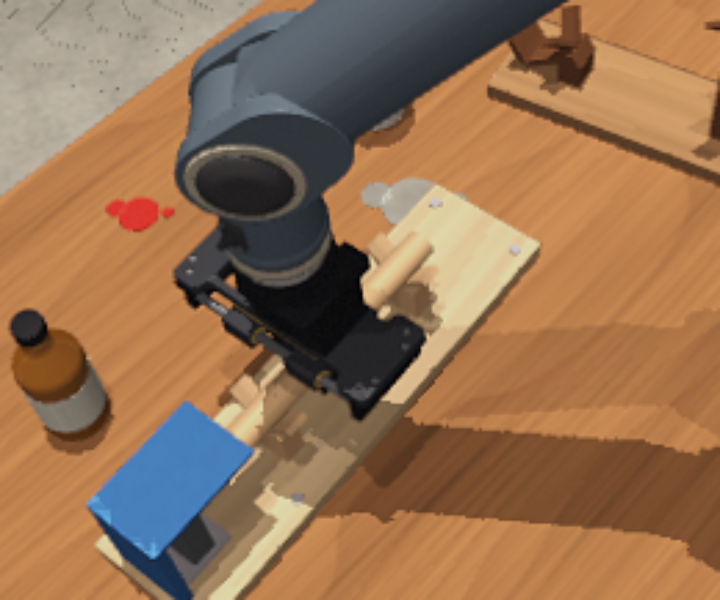

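Steady 6.5 N against the rigid end, with the rod no longer moving and its bare end at x ≈ -0.109, so its tip is at about 0.170. Now I'll let go.

Emit:
send_rows:
  motion:
    - [[0,0,0,0],[0,0,0,0],[0,0,0,0],[0,0,0,0],[0,0,0,0]]
  gripper: 1

```text
t: 20.97
tool_pos: [0.5702, 0.2318, 0.029]
tool_rot: [-1.249, 1.143, -1.142]
contact_force: [-0.4, 0.2, 0.2]
opening: 0.0512
```

Emit:
send_rows:
  motion:
    - [[0,0,0,0],[0,0,0,0],[0,0,0,0],[0,0,0,0],[0,0,0,0]]

```text
t: 21.38
tool_pos: [0.5702, 0.2308, 0.0288]
tool_rot: [-1.25, 1.143, -1.143]
contact_force: [-0.5, -0.1, -0.2]
opening: 0.083
```

```bash
python3 st.py;  python3 look.py 17 .06
```

```text
21.3833 [0.5702 0.2308 0.0288] jaw 5.1 y [ 0.  0. -1.] F [-0.53 -0.13 -0.21] T [-0.038 -0.118  0.025] op 0.083 q [-0.14  0.59 -0.44  1.8   0.33  0.82 -0.64]
side 0.95 747 tilt 0.16 head 94.71 hi [0.5612 0.3152 0.0791] cx 0.1217 lo [0.5802 0.0853 0.0784] cx -0.109 0.0009
top 0.96 421 tilt -0.23 head 95.02 hi [0.5729 0.2002 0.0788] cx 0.0061 lo [0.5832 0.0835 0.0792] cx -0.111 0.0014
```

Released, and the rod stayed put and level. I'll rise straight up and then take a check.

Emit:
send_rows:
  motion:
    - [[0,0,0.01,0],[0,0,0.02,0],[0,0,0.025,0],[0,0,0.03,0],[0,0,0.03,0]]

```text
t: 22.0
tool_pos: [0.5698, 0.2308, 0.1455]
tool_rot: [-1.25, 1.144, -1.143]
contact_force: [0.8, -0.3, -0.1]
opening: 0.087
```

Emit:
send_rows:
  motion:
    - [[0,-0.03,0.03,0],[0,-0.03,0.03,0],[0,-0.03,0.03,0],[0,-0.03,0.03,0],[0,0,0,0]]

```text
t: 22.42
tool_pos: [0.5744, 0.1063, 0.2689]
tool_rot: [-1.239, 1.141, -1.159]
contact_force: [-0.0, -0.0, 0.5]
opening: 0.0869
```

Emit:
send_rows:
  motion:
    - [[-0.01,-0.04,0,0],[-0.01,-0.04,0,0],[-0.01,-0.04,0,0],[-0.01,-0.04,0,0],[0,0,0,0]]

```text
t: 22.83
tool_pos: [0.5281, -0.0571, 0.2618]
tool_rot: [-1.249, 1.152, -1.157]
contact_force: [-0.4, -0.1, -0.8]
opening: 0.0872
```

```bash
python3 st.py;  python3 look.py 18 .06; python3 - <<'E'
from bench import bot
import numpy as np
for c in("side","top"):
    for n in("cup","oil","brush","stop"): print(c,n,[(np.round(d["centre"],3).tolist(),round(d["score"],2)) for d in bot.spot_in(c,n)[:1]])
E
```

```text
22.8333 [ 0.5281 -0.0571  0.2618] jaw 4.33 y [-0.001 -0.006 -1.   ] F [-0.39 -0.11 -0.76] T [-0.083 -0.085  0.014] op 0.0872 q [ 0.37  0.2  -0.41  1.76  0.09  1.2   0.01]
side 0.82 1092 tilt 0.18 head 94.79 hi [0.5615 0.3135 0.0794] cx 0.12 lo [0.5805 0.0868 0.0787] cx -0.1075 0.001
top 0.66 798 tilt -0.22 head 95.14 hi [0.5616 0.3252 0.0784] cx 0.1317 lo [0.5833 0.084  0.0793] cx -0.1106 0.0014
side cup [([0.765, -0.039, 0.079], 0.58)]
side oil []
side brush [([0.715, -0.333, 0.019], 0.51)]
side stop []
top cup [([0.789, -0.045, 0.047], 0.78)]
top oil [([0.715, 0.36, 0.101], 0.63)]
top brush [([0.719, -0.357, 0.017], 0.85)]
top stop []
```

View pics/side18.png

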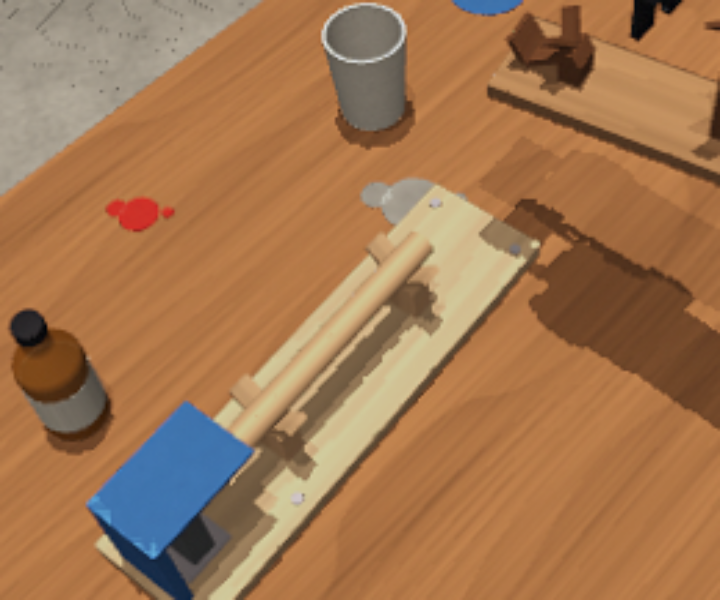

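View pics/top18.png

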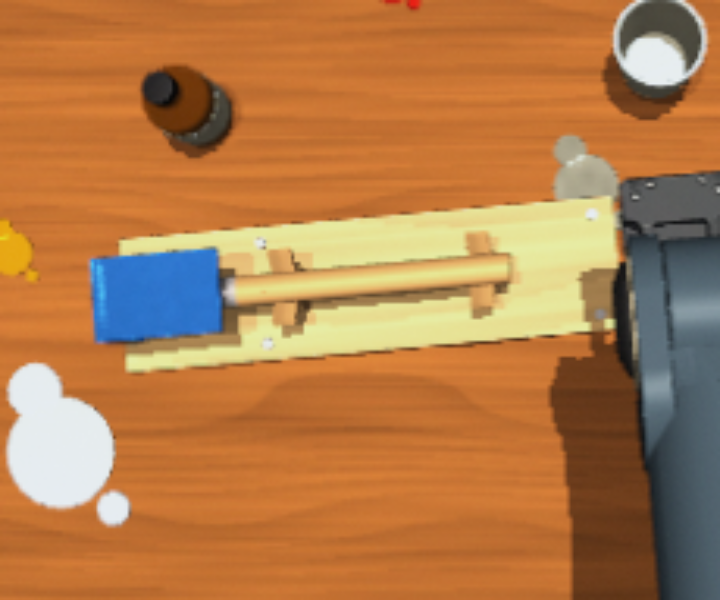

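The rod lies level in both saddles, from (425,240) to under the blue roof at (240,440). The bystanders stand where they were, and the dark block shows at the same pixels (195,540) as before the push. Handing in.

Emit:
send_rows:
  motion:
    - [[0,0,0,0],[0,0,0,0]]

```text
t: 23.6
tool_pos: [0.5303, -0.0469, 0.2617]
tool_rot: [-1.25, 1.143, -1.143]
contact_force: [-0.1, -0.5, -0.1]
opening: 0.0868
```

```bash
python3 -c "
from bench import bot
print(bot.observe()['t'],bot.sign_off())"
```

```text
the job is handed in; nothing more can be done
23.6 None
```

The handle blank is in the sawing cradle, level in both saddles and pushed up against the red stop. I let go and handed the job in at 23.6 s.

**How it went:**
- **Pick-up:** The first grasp closed on nothing, because the fingertips really sit about 30 mm above the reported TCP. I measured that offset in the side picture and the second grasp held. I then lifted the rod out square to its axis.
- **Lowering:** The rod stayed in the grip and pivoted level as it met the saddles.
- **Push to the stop:** I slid it with a light 10 N grip until it met a rigid end, at about 6.5 N. The clamp slips at 25 N.

**Last checks:**
- **Rod:** After release the tilt was within about 0.2° in both views, and the rod had not moved. Its ferrule end works out at cradle x ≈ 170 mm.
- **Cup, oil bottle and brush:** The top view puts all three within 4 mm of where they started. In the side view the networks missed the oil bottle and put the brush about 20 mm off; I went by the top view.
- **Not seen directly:** The red disc is hidden under the roof, so "fully in" rests on the felt rigid end and the rod's position. The dark steel block looks the same in the pictures as before, but I did not measure its setting.

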